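# Feed a brake pad from the spring-return feeder and finish the pallet layer

## Task

Take the folding hex-key set off the pad feeder's delivery ledge and lay it on the bench, well clear of the feeder and the pallet. Then push the feeder's orange-tabbed spring slide fully to its end stop, once, and let go of it there so that it snaps back freely by itself (do not ease it back), which delivers one brake pad and lets the next one drop. Lay the delivered pad, friction side up, squarely in the free place of the pallet's upper layer, crosswise on both lower pads and parallel to the single upper pad with a gap like the one in the layer below, without shifting the other pads or the oil filter, piston and bolt standing about.

Things in the scene. Friction and masses are not known exactly. Their poses are not given: they have to be found in the camera images.
- feeder: grey/steel pad feeder, fixed. Origin on the bench under the magazine's centre; +x = feed direction, z up. Base 14 mm thick, x -154 to 125 mm, 126 mm wide (bed behind: 100). Magazine: steel shaft, 61 mm in x, 124 in y, top 60 mm over the bench, two pads in it, one on the other; only the lowest fits out under the front wall, on to the rimless ledge (x 31 to 125 mm, z 14 mm)
- slide_part (a joint): spring slide: 0 = home, 0.085 m = end stop, moves to the feeder's +x. Spring 4.8 N at home, 9.9 N at the end stop, pad friction adds up to 12 N; let go at the end it is home in 0.5 s. Its blade shoves the lowest pad out: at the end stop the pad's centre is at feeder x = 83 mm, where it stays, 27 mm off the front wall. The next pad rides on the blade and drops once the slide is home
- tab (a point): centre of the rear face of the slide's upright orange push tab; moves with the slide. Tab 8 mm thick, 52 mm wide (feeder's y), from z = 26 to 69 mm over the bench; push its rear face to the feeder's +x. Behind it the bed is 14 mm high, with a 24 mm high stop 20 mm behind the tab's rear face
- ledge (a point): centre of the place on the delivery ledge where the fed pad comes to lie, on the ledge's surface (14 mm over the bench); axes as the feeder. Beyond the feeder a red toolbox, 181 mm high, stands on the bench: world x from 0.54, y from -0.27 to 0.11; keep the hand clear of it
- pad_feed: brake pad lying lowest in the magazine, the one to be fed: 50 mm in x, 112 mm in y, 16 mm thick; rusty back plate 6 mm thick below, grey friction block (43 x 98 x 10 mm) on top. Origin: centre of its underside, z up through the friction side. 0.25 kg
- pad_next: the same kind of pad, lying on pad_feed in the magazine; must end on the magazine floor
- hex_keys: black folding hex-key set, 28 mm in x, 85 mm in y, 26 mm high, 0.13 kg; origin: centre of its underside. At the start it lies on the delivery ledge, in the pad's way, turned anyhow
- pallet: light timber pallet, fixed, 160 x 160 mm, top 24 mm over the bench; origin: centre of its underside. On it: lower layer of two pads, length along the pallet's x, at y = +41 and -41 mm (tops 40 mm over the bench); upper layer so far one pad, length along the pallet's y, at x = -41 mm (top 56 mm over the bench)
- free_place (a point): where the centre of the delivered pad's underside belongs: free place of the upper layer, x = +41 mm in the pallet's frame, 40 mm over the bench; axes as the pallet (the pad's length goes along y)
- pad_low_1: pad of the lower layer, y = +41 mm on the pallet; same size and origin as pad_feed
- pad_low_2: pad of the lower layer, y = -41 mm on the pallet; same size and origin
- pad_single: the single pad of the upper layer; same size and origin
- oil_filter: white oil filter standing on the bench, 70 mm across, 76 mm high, origin under its centre; bystander
- piston: aluminium engine piston standing on the bench, 67 mm across, 58 mm high, origin under its centre; bystander
- bolt_m12: bolt with a nut standing on its head, 22 mm across, 62 mm high, origin under its centre; bystander

How it is judged:
On the way, in this order (a step that is already met when the one before it is completed fails the run):
1. the hex-key set lies on the bench, clear of ledge and pallet, before the slide is used (horizontal distance between hex_keys and ledge above 0.11 m and horizontal distance between hex_keys and pallet above 0.12 m and height (world z) of hex_keys below 0.018 m and value of joint slide_part below 0.005 m and linear speed of hex_keys below 0.03 m/s and contact force between the fingers and hex_keys below 0.1 N), for 0.1 s.
2. the slide is pushed to its end stop (within 3 mm) (value of joint slide_part above 0.082 m), for 0.05 s.
3. it flies back untouched (faster than 0.1 m/s) (velocity of joint slide_part below -0.1 m/s and value of joint slide_part between 0.01 and 0.07 m and contact force between each of the arm, the fingers and slide_part below 0.2 N), for 0.02 s.
4. the slide is home, one pad lies on the ledge and the next has dropped to the magazine floor (value of joint slide_part below 0.003 m and x of pad_next in the frame of feeder between -0.006 and 0.006 m and z of pad_next in the frame of feeder below 0.018 m and x of pad_feed in the frame of feeder above 0.06 m and z of pad_feed in the frame of feeder below 0.02 m and contact force between the fingers and pad_feed below 0.1 N), for 0.1 s.
At the end, for the whole second after the job is handed in: Fed pad at rest, flat, friction side up on both lower pads in the free place: within 13 mm across, 14 mm along, 0.2 rad. Slide home within 3 mm, next pad on the magazine floor (4 mm). Hex keys on the bench, centre over 110 mm from the ledge point and 120 mm from the pallet centre (x of pad_feed in the frame of pallet between 0.028 and 0.054 m and y of pad_feed in the frame of pallet between -0.014 and 0.014 m and z of pad_feed in the frame of pallet between 0.036 and 0.044 m and angle between the y axis of pad_feed and the y axis of pallet, either way round below 0.2 rad and angle between pad_feed's own z axis and vertical below 0.1 rad and linear speed of pad_feed below 0.02 m/s and horizontal distance between hex_keys and ledge above 0.11 m and horizontal distance between hex_keys and pallet above 0.12 m and height (world z) of hex_keys below 0.018 m and x of pad_next in the frame of feeder between -0.006 and 0.006 m and z of pad_next in the frame of feeder below 0.018 m and value of joint slide_part below 0.003 m); the robot touches nothing.
It fails at once if a pad already on the pallet is shifted more than 12 mm (distance of any of pad_low_1, pad_low_2, pad_single from where it was at the start of the episode above 0.012 m).
It fails at once if the oil filter, piston or bolt is moved more than 20 mm (distance of any of oil_filter, piston, bolt_m12 from where it was at the start of the episode above 0.02 m).
It also fails if it takes over 61 s, if anything falls off the work surface, if the arm or the gripper's body presses on something with over 40 N, if the wrist force passes 120 N, or if a joint passes its speed limit or range.

## Robot

A 6-joint arm with a two-finger parallel gripper is mounted at the origin on a cart in front of the work surface, level with it; the furniture and walls round the work are solid. World frame = base frame: x ahead of the robot, y to its left, z up, the work surface at z = 0. Lengths are in m, angles in rad, forces in N, time in s.
With the tool pointing down it reaches from about 0.4 to 0.825 m from the base axis. Payload 7 kg.
Tool frame: the origin (TCP) lies midway between the tips of the shut fingers; the grasp point (between the pads) lies 19 mm behind it; z points along the fingers, x is the direction in which the jaws open and shut, and the axes are right-handed (so a half turn about z gives the same grasp; the last joint's range is limited). The gripper opens to 88 mm and grips with 3 to 60 N. Pads are 19 mm wide; open, the fingers measure 130 mm over their backs; the gripper's body (78 mm by 193 mm) begins 47 mm behind the grasp point.
Start: joints at [1.439, 0.359, 0.012, 0, -1.224, -0.288], TCP at [0.275, 0.616, 0.227] pointing down, gripper open.
Joint ranges: [-3.07, 3.07], [-1.43, 2.12], [-1.02, 1.25], [-3.03, 1.67], [-3.05, -0], [-3.03, 3.03]. Speed limits (rad/s): [2.39, 2.39, 3.01, 3.14, 3.14, 3.14].

## Interface

Orientations are given as [roll, pitch, yaw] about the fixed x, y, z axes, in that order (R = Rz(yaw) Ry(pitch) Rx(roll)).
In Python, from station import status, eyes, workorder gives the robot as it stands.
- The arm moves only by the shell command python3 -m jog 'ROWS' [OPENING] [FORCE]. ROWS is JSON, a list of rows, each a list of 6 numbers: the shift along the world's x, y, z in mm, then the turn, a rotation vector about the world's x, y, z in rad. A call has 1 to 12 rows; each row shifts and turns the pose as measured when the row begins; what a row does not reach is not made up. A row lasts 1/10 s, in which the tool goes at most 50 mm and 8.59 degrees, less where a joint would pass 70% of its speed; a pose out of reach is approached as far as the arm can. A call with a gripper value outside its range is refused whole. OPENING is the opening, from 0 (shut) to 1 (fully open), set as the call begins (- or left out, the last holds). The fingers move at their own pace and stop on an object; FORCE is the grip in N (left out, the last holds). Time passes only in rows, so rows that do not move let the fingers close. It gives the time, the measured TCP pose, the force and the opening at its end, in the units of the state.
- status.get_state(): the state, without advancing time (a new reading comes with each control period).
- eyes.grab_frame(name): name is "scene" or "top" or "wrist"; returns the picture (480x640x3 uint8, blue, green, red); there is no depth.
- eyes.calibration(name): a dict with "camera_matrix" (3x3 intrinsics, pixels), "cam_to_world" (4x4, takes a point from camera to world coordinates); the wrist camera has in their place "hand_eye" (4x4, takes a point from camera to tool coordinates, whose origin is the TCP and whose axes are the tool frame's). Camera axes: x right, y up, looking along -z (the intrinsics and any distortion apply to the point x, -y, -z); pixel columns grow to the right and rows downward; lengths in m; the calibration is good to about 2 mm. A picture is of the moment at which its call begins: read the wrist's pose just before it. calibration takes no time and is no camera call.
- workorder.job_done(): hands the job in, once; it reports no verdict.
The state is a dict: "t": time; "q": joint angles; "qd": joint speeds; "joint_efforts": joint torques, N m; "eef_pos": TCP position; "ee_rot": TCP orientation; "force": force on the tool from outside, world axes, zero at the start; "moment": the same for the moment, N m; "width": finger opening in m.
Only numpy, scipy, OpenCV 4.12 (cv2) and the standard library are available. Lean on these libraries where they do the work, as an engineer would, in place of code of your own. Each camera call takes 0.05 s, during which the arm holds its last target. There are 200 camera calls.

## Working session

There is one attempt and no reset: what is moved stays moved. The work goes in short steps, Python scripts to look and compute and a shell command to move; the robot and the scene stay as the last step left them, time stands still between calls to the robot, and variables do not carry over. Pictures are saved under pics/ and viewed, about 8 in all and at most 12, crops included, and the job is handed in when it is done.

```bash
mkdir -p pics; ls; python3 - <<'E'
from station import status, eyes
import cv2,numpy as np
s=status.get_state(); print({k:np.round(v,3) for k,v in s.items()})
for n in ["top","scene"]:
    c=eyes.calibration(n); print(n,{k:np.round(v,4).tolist() if not isinstance(v,str) else v for k,v in c.items()})
    cv2.imwrite(f"pics/{n}0.png",eyes.grab_frame(n))
print(eyes.calibration("wrist"))
E
```

```text
pics
{'t': np.float64(0.0), 'q': array([ 1.439,  0.359,  0.011, -0.   , -1.224, -0.288]), 'qd': array([-0.   ,  0.   ,  0.   ,  0.   , -0.001,  0.002]), 'joint_efforts': array([ 0.0000e+00, -5.8272e+01,  2.9305e+01,  6.9980e+00,  7.0000e-03,
       -0.0000e+00]), 'eef_pos': array([0.275, 0.616, 0.226]), 'ee_rot': array([-3.141e+00, -2.000e-03, -1.991e+00]), 'force': array([ 0.557, -0.254,  0.484]), 'moment': array([ 0.053, -0.014,  0.011]), 'width': np.float64(0.088)}
top {'camera_matrix': [[488.7696, 0.0, 324.3099], [0.0, 488.7696, 237.9972], [0.0, 0.0, 1.0]], 'cam_to_world': [[0.0106, 0.996, -0.0886, 0.413], [-0.9997, 0.0124, 0.0203, 0.1057], [0.0213, 0.0883, 0.9959, 1.2733], [0.0, 0.0, 0.0, 1.0]]}
scene {'camera_matrix': [[523.5363, 0.0, 331.0467], [0.0, 523.5363, 247.1382], [0.0, 0.0, 1.0]], 'cam_to_world': [[0.6072, 0.5421, -0.5809, -0.1657], [-0.7945, 0.4237, -0.435, -0.437], [0.0103, 0.7257, 0.688, 0.8798], [0.0, 0.0, 0.0, 1.0]]}
{'camera_matrix': array([[344.88009953,   0.        , 317.54584457],
       [  0.        , 344.88009953, 240.32677055],
       [  0.        ,   0.        ,   1.        ]]), 'hand_eye': array([[ 9.99999685e-01, -3.28024210e-04,  7.22903090e-04,
         1.67527641e-04],
       [-9.98211159e-05, -9.55366521e-01, -2.95423089e-01,
        -8.04642280e-02],
       [ 7.87543335e-04,  2.95422924e-01, -9.55366252e-01,
        -1.58738957e-01],
       [ 0.00000000e+00,  0.00000000e+00,  0.00000000e+00,
         1.00000000e+00]])}
```

View pics/top0.png

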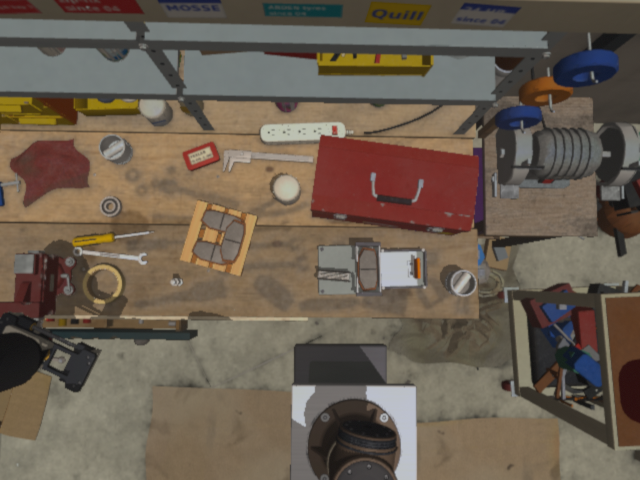

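View pics/scene0.png

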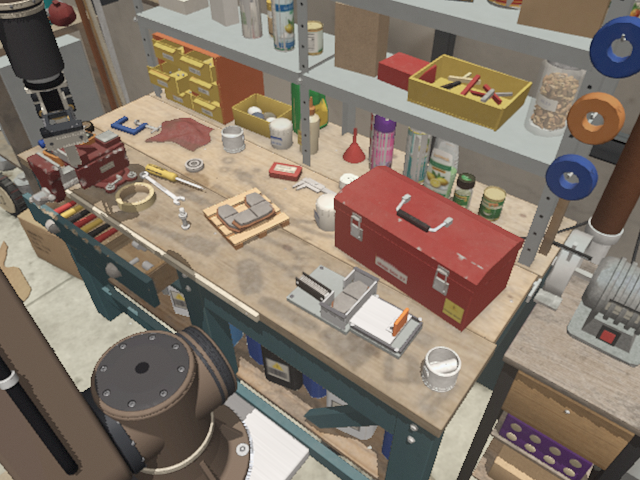

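Top view: pallet at about (218,238), feeder (317–427, 245–293) with the hex keys at (334,275), the magazine at (368,270) and the orange tab at (418,267). The bolt is at (176,281), the filter at (286,188) and the piston at (463,282). I'll zoom in on both work areas.

```bash
cat > h.py <<'E'
import cv2,numpy as np
from station import eyes,status
from scipy.spatial.transform import Rotation as R
def cam(n,pose=None):
    c=eyes.calibration(n); K=np.array(c["camera_matrix"])
    if n!="wrist": return K,np.array(c["cam_to_world"])
    s=pose or status.get_state(); T=np.eye(4); T[:3,:3]=R.from_euler("xyz",s["ee_rot"]).as_matrix(); T[:3,3]=s["eef_pos"]
    return K,T@np.array(c["hand_eye"])
def ray(KT,uv,z):
    K,T=KT; uv=np.atleast_2d(uv).astype(float)
    d=np.c_[(uv[:,0]-K[0,2])/K[0,0],-(uv[:,1]-K[1,2])/K[1,1],-np.ones(len(uv))]@T[:3,:3].T
    return T[:3,3]+d*((z-T[2,3])/d[:,2])[:,None]
def proj(KT,P):
    K,T=KT; p=(np.atleast_2d(P)-T[:3,3])@T[:3,:3]
    return np.c_[K[0,0]*p[:,0]/-p[:,2]+K[0,2],K[1,1]*p[:,1]/p[:,2]+K[1,2]]
E
python3 - <<'E'
import cv2,numpy as np
from h import *
t=cv2.imread("pics/top0.png")
a=cv2.resize(t[236:304,306:436],None,fx=6,fy=4.4*6/4.4,interpolation=cv2.INTER_CUBIC)
b=cv2.resize(t[192:292,160:290],None,fx=6,fy=6,interpolation=cv2.INTER_CUBIC)
a=a[:,:];cv2.imwrite("pics/fz.png",a); cv2.imwrite("pics/pz.png",b)
K=cam("top")
for n,uv,z in [("bolt",(176,281),.0),("filter",(286,188),.076),("piston",(463,282),.058),("pallet",(218,238),.024),("mag",(368,270),.06),("keys",(334,275),.04),("tab",(418,267),.069)]:
    print(n,ray(K,uv,z).round(3))
E
```

```text
bolt [[0.41  0.461 0.   ]]
filter [[0.643 0.177 0.076]]
piston [[ 0.415 -0.266  0.058]]
pallet [[0.521 0.352 0.024]]
mag [[ 0.443 -0.028  0.06 ]]
keys [[0.429 0.055 0.04 ]]
tab [[ 0.451 -0.151  0.069]]
```

View pics/fz.png

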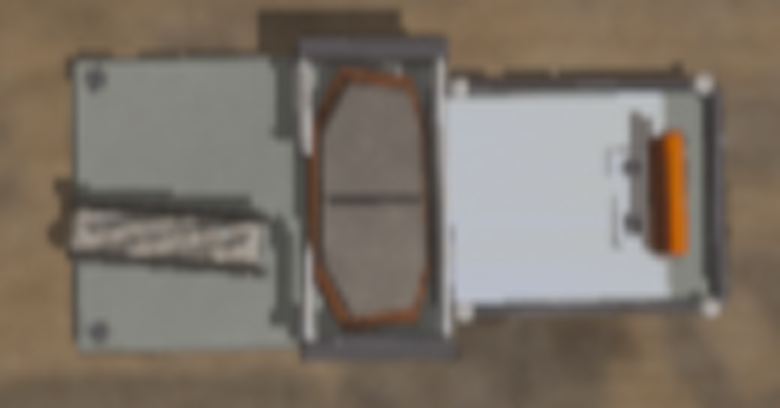

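View pics/pz.png

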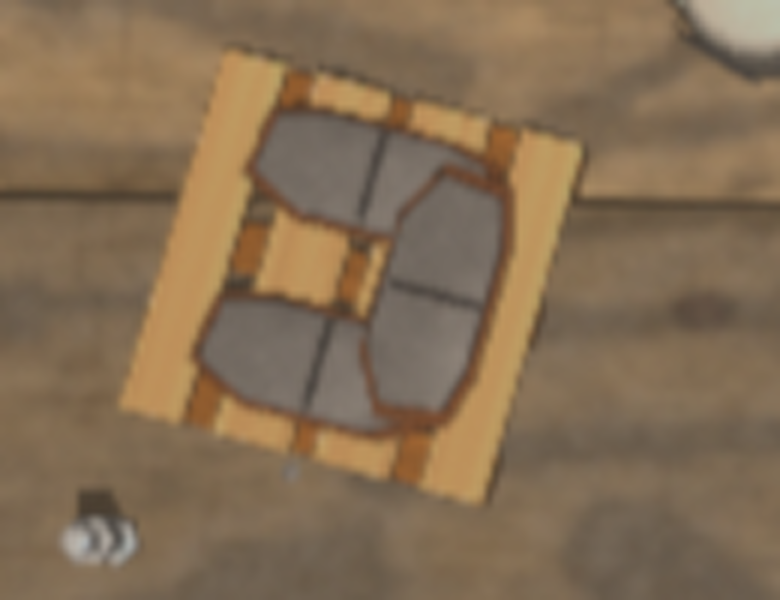

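Zoomed crops (6x). Feeder ledge end corners are at (72,57) and (75,350), the hex body runs (70–265, 190–270), and the pad and tab are visible. Pallet corners are (225,47), (585,143), (490,503) and (122,407), and the free place is on the left. Next I'll compute positions and start moving toward the hex keys.

```bash
python3 - <<'E'
import cv2,numpy as np
from h import *
K=cam("top")
f=lambda p,o:np.array(p)/6+np.array(o)-0.4
P=ray(K,f([(225,47),(585,143),(490,503),(122,407)],(160,192)),.024)
print("pallet",P.round(3).tolist(),P.mean(0).round(4),"xdir deg",np.degrees(np.arctan2(*(P[0]+P[3]-P[1]-P[2])[1::-1])), np.linalg.norm(P-np.roll(P,1,0),axis=1).round(3))
L=ray(K,f([(72,57),(75,350)],(306,236)),.014); print("ledge end",L.round(4), np.linalg.norm(L[0]-L[1]))
M=ray(K,f([(300,40),(447,38),(447,357),(303,357)],(306,236)),.06); print("mag",M.round(4),M.mean(0).round(4))
T=ray(K,f([(687,132),(687,255)],(306,236)),.069); print("tab rear top",T.round(4))
H=ray(K,f([(70,232),(265,244),(70,190),(260,215),(75,258),(260,272)],(306,236)),.04); print("hex",H.round(4),H[2:].mean(0))
E
python3 -m jog '[[10,-50,3,0,0,-0.1],[10,-50,3,0,0,-0.1],[10,-50,3,0,0,-0.1],[10,-50,3,0,0,-0.1],[10,-50,3,0,0,-0.1],[10,-50,3,0,0,-0.1],[10,-50,3,0,0,-0.1],[10,-50,3,0,0,-0.1],[10,-50,0,0,0,-0.1],[10,-50,0,0,0,-0.1],[10,-40,0,0,0,-0.1],[10,-30,0,0,0,-0.1]]'
```

```text
pallet [[0.62, 0.408, 0.024], [0.58, 0.254, 0.024], [0.426, 0.29, 0.024], [0.465, 0.446, 0.024]] [0.5227 0.3496 0.024 ] xdir deg 75.88407929360521 [0.159 0.16  0.158 0.161]
ledge end [[0.5064 0.0971 0.014 ]
 [0.381  0.0944 0.014 ]] 0.12536769338961445
mag [[ 0.5112  0.0027  0.06  ]
 [ 0.5128 -0.0585  0.06  ]
 [ 0.3809 -0.0586  0.06  ]
 [ 0.3803  0.0009  0.06  ]] [ 0.4463 -0.0284  0.06  ]
tab rear top [[ 0.4744 -0.1566  0.069 ]
 [ 0.4238 -0.1563  0.069 ]]
hex [[0.4309 0.0973 0.04  ]
 [0.4267 0.0153 0.04  ]
 [0.4485 0.0975 0.04  ]
 [0.4389 0.0175 0.04  ]
 [0.42   0.095  0.04  ]
 [0.415  0.0174 0.04  ]] [0.43058155 0.05685147 0.04      ]
t: 1.3
eef_pos: [0.3868, 0.0505, 0.2429]
ee_rot: [-3.14, -0.008, 3.053]
force: [0.4, 1.0, 1.0]
width: 0.0872
```

```bash
python3 - <<'E'
from h import *
KT=cam("wrist"); im=eyes.grab_frame("wrist"); cv2.imwrite("pics/w1.png",im); np.savez("pics/w1.npz",K=KT[0],T=KT[1])
print(proj(KT,[[.4306,.0569,.04],[.4435,.055,.014],[.5064,.0971,.014],[.381,.0944,.014]]).round(0).tolist())
E
```

```text
[[276.0, 222.0], [267.0, 216.0], [220.0, 255.0], [324.0, 243.0]]
```

View pics/w1.png

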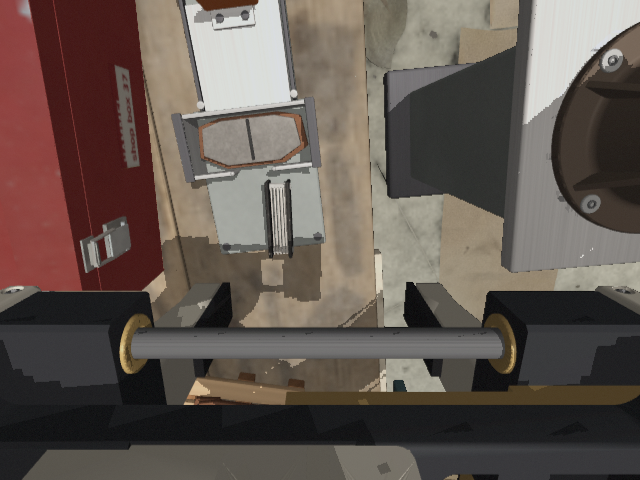

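Wrist view: hex set centred at about (279,218) with its long axis nearly vertical (266–292 wide, 180–257 long). Ledge corners are at about (219,251) and (323,242). This matches the top-view estimate to about 3 px.

```bash
python3 - <<'E'
from h import *
d=np.load("pics/w1.npz");KT=(d["K"],d["T"])
H=ray(KT,[(278,182),(280,255),(266,218),(292,218)],.04);print(H.round(4).tolist(),H.mean(0).round(4))
print(ray(KT,[(219,251),(323,242)],.014).round(4).tolist())
print(ray(KT,[(131,95),(163,272)],.181).round(3).tolist(), ray(KT,[(163,272)],.1).round(3))
E
```

```text
[[0.4236, 0.0147, 0.04], [0.4313, 0.095, 0.04], [0.4412, 0.0518, 0.04], [0.4133, 0.0543, 0.04]] [0.4273 0.054  0.04  ]
[[0.5062, 0.0924, 0.014], [0.3825, 0.0925, 0.014]]
[[0.487, -0.061, 0.181], [0.493, 0.051, 0.181]] [[0.534 0.081 0.1  ]]
```

```bash
python3 -m jog '[[15,3,-45,0,0,0],[16,2,-45,0,0,0],[0,0,-45,0,0,0],[0,0,-40,0,0,0],[0,0,-20,0,0,0],[0,0,0,0,0,0]]' 1 30
```

```text
t: 1.95
eef_pos: [0.4199, 0.0491, 0.0435]
ee_rot: [3.141, -0.002, 3.037]
force: [-0.1, 0.5, 1.3]
width: 0.0871
```

```bash
python3 -m jog '[[-1,5,-12,0,0,0.015],[0,1,-12,0,0,0],[0,0,-2,0,0,0]]' && python3 -m jog '[[0,0,0,0,0,0],[0,0,0,0,0,0],[0,0,0,0,0,0],[0,0,0,0,0,0],[0,0,0,0,0,0],[0,0,0,0,0,0],[0,0,0,0,0,0],[0,0,0,0,0,0]]' 0 25
```

```text
t: 2.25
eef_pos: [0.4201, 0.056, 0.0189]
ee_rot: [3.14, -0.001, 3.054]
force: [-0.2, -0.0, -0.4]
width: 0.0878
t: 3.05
eef_pos: [0.4226, 0.0574, 0.0231]
ee_rot: [3.136, 0.004, 3.054]
force: [0.4, 0.1, -0.3]
width: 0.0293
```

```bash
python3 -m jog '[[0,0,30,0,0,0],[0,0,30,0,0,0],[2,40,0,0,0,0],[2,50,0,0,0,0],[2,45,0,0,0,0],[0,15,-20,0,0,0],[0,5,-25,0,0,0],[0,0,-8,0,0,0],[0,0,0,0,0,0]]' && python3 - <<'E'
from h import *
KT=cam("wrist"); im=eyes.grab_frame("wrist"); cv2.imwrite("pics/w2.png",im)
E
```

```text
t: 3.95
eef_pos: [0.426, 0.2174, 0.0303]
ee_rot: [3.137, 0.001, 3.051]
force: [-0.4, 0.1, -1.8]
width: 0.0255
```

View pics/w2.png

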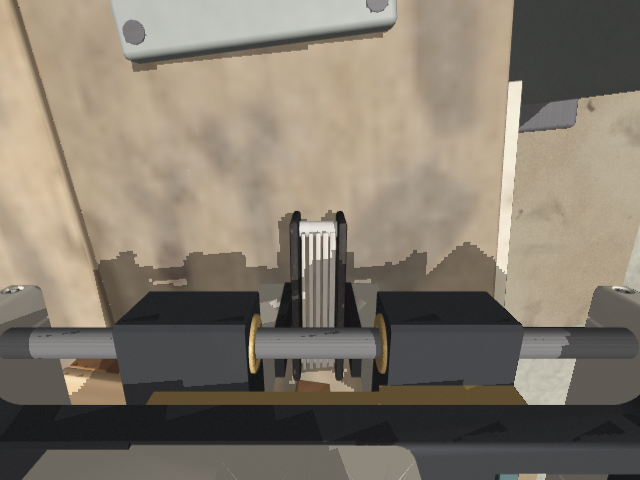

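The hex set is held between the jaws (290–350 wide, 215–375 long), clear of the ledge. Lowering it now.

```bash
python3 -m jog '[[0,0,-11,0,0,0],[0,0,-4,0,0,0],[0,0,-3,0,0,0],[0,0,0,0,0,0]]'
```

```text
t: 4.4
eef_pos: [0.4274, 0.217, 0.0157]
ee_rot: [3.133, 0.004, 3.049]
force: [-0.5, 0.2, -1.5]
width: 0.0257
```

```bash
python3 -m jog '[[0,0,-3,0,0,0],[0,0,-3,0,0,0],[0,0,-1,0,0,0]]';python3 -m jog '[[0,0,-3,0,0,0],[0,0,0,0,0,0]]'
```

```text
t: 4.7
eef_pos: [0.428, 0.2173, 0.0132]
ee_rot: [3.13, 0.006, 3.049]
force: [-0.2, -1.0, 0.2]
width: 0.0258
t: 4.9
eef_pos: [0.4284, 0.2175, 0.0128]
ee_rot: [3.128, 0.008, 3.049]
force: [-0.2, 0.7, -1.5]
width: 0.0262
```

```bash
python3 -m jog '[[0,0,-5,0,0,0],[0,0,-4,0,0,0]]';python3 -m jog '[[0,0,-3,0,0,0]]'
```

```text
t: 5.1
eef_pos: [0.429, 0.218, 0.0072]
ee_rot: [3.126, 0.01, 3.05]
force: [-16.5, -1.7, 36.1]
width: 0.0259
t: 5.2
eef_pos: [0.4289, 0.2181, 0.006]
ee_rot: [3.125, 0.01, 3.05]
force: [-14.6, -1.2, 35.8]
width: 0.026
```

```bash
python3 -m jog '[[0,0,2,0,0,0],[0,0,0,0,0,0],[0,0,0,0,0,0],[0,0,0,0,0,0]]' 0.7;python3 -m jog '[[0,0,30,0.015,0.01,0],[0,0,50,0,0,0],[0,0,50,0,0,0],[0,-20,30,0,0,-0.14],[0,-50,10,0,0,-0.14],[0,-50,10,0,0,-0.14],[0,-50,0,0,0,-0.14],[0,-50,0,0,0,-0.14],[0,-40,0,0,0,-0.14],[0,0,0,0,0,-0.14],[0,0,0,0,0,-0.14],[0,0,0,0,0,-0.14]]' 0; python3 - <<'E'
from h import *
t=eyes.grab_frame("top"); cv2.imwrite("pics/top1.png",t)
K=cam("top"); print(proj(K,[[.43,.218,.013]]))
a=cv2.resize(t[190:310,170:500],None,fx=2.4,fy=2.4,interpolation=cv2.INTER_CUBIC); cv2.imwrite("pics/t1z.png",a)
E
```

```text
t: 5.6
eef_pos: [0.4299, 0.2182, 0.0085]
ee_rot: [3.123, 0.012, 3.05]
force: [0.4, 0.2, 0.0]
width: 0.0521
t: 6.8
eef_pos: [0.4275, -0.0527, 0.193]
ee_rot: [3.109, -0.002, 1.74]
force: [0.8, 0.3, -0.5]
width: 0.0007
[[270.13846228 274.24322431]]
```

View pics/t1z.png

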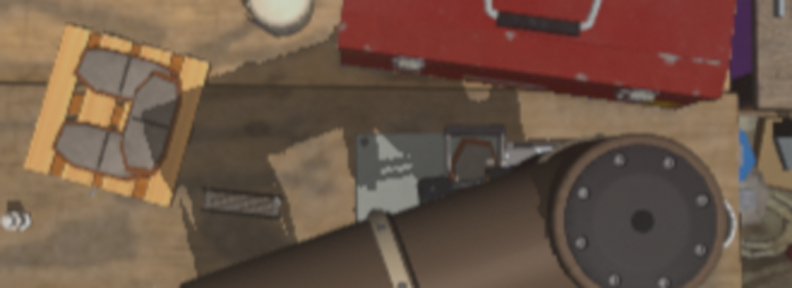

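The hex set lies on the bench at about (271,275) in the full top image, exactly where predicted, clear of ledge and pallet. Next, the shut fingers go behind the tab.

```bash
python3 -m jog '[[5,-45,0,0,0.03,-0.1],[5,-45,0,0,0,-0.07],[5,-40,0,0,0,0],[3,-5,0,0,0,0],[0,0,-40,0,0,0],[0,0,-40,0,0,0],[0,0,0,0,0,0]]' 0; python3 - <<'E'
from h import *
im=eyes.grab_frame("wrist"); cv2.imwrite("pics/w3.png",im)
E
```

```text
t: 7.55
eef_pos: [0.4478, -0.1907, 0.1106]
ee_rot: [3.137, -0.006, 1.579]
force: [-1.6, -0.2, -0.0]
width: 0.0007
```

View pics/w3.png

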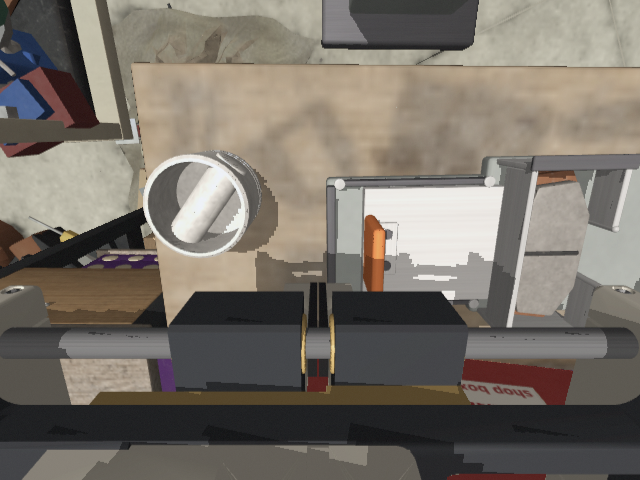

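Wrist view: tab at (364–385, 215–292), piston at (202,203), and the shut fingers at (318,285) are behind the tab with a clear gap.

```bash
python3 - <<'E'
from h import *
KT=cam("wrist")
print(ray(KT,[(364,217),(365,292)],.069).round(4).tolist(), ray(KT,[(328,285),(308,285)],.125).round(4).tolist(), ray(KT,[(205,253)],.058).round(4))
E
python3 -m jog '[[0,4,-40,0,0,0],[0,0,-34,0,0,0],[0,0,-2,0,0,0]]'
```

```text
[[0.4175, -0.1631, 0.069], [0.4674, -0.1599, 0.069]] [[0.4364, -0.1864, 0.125], [0.4364, -0.1956, 0.125]] [[ 0.4453 -0.2646  0.058 ]]
t: 7.9
eef_pos: [0.4552, -0.1864, 0.042]
ee_rot: [3.124, -0.003, 1.588]
force: [-0.6, -0.3, 1.2]
width: 0.0004
```

```bash
python3 -m jog '[[-4,6,-4,0,0.01,-0.01],[-3,6,-2,0,0,0]]';python3 -m jog '[[-1,8,0,0,0,0],[0,8,0,0,0,0]]'
```

```text
t: 8.1
eef_pos: [0.4508, -0.174, 0.0394]
ee_rot: [3.131, -0.002, 1.579]
force: [4.3, -8.1, -2.1]
width: 0.0003
t: 8.3
eef_pos: [0.4504, -0.1583, 0.0423]
ee_rot: [3.129, 0.0, 1.581]
force: [0.0, -9.8, -4.2]
width: 0.0002
```

```bash
python3 -m jog '[[0,14,-2,0,0,0],[0,14,-2,0,0,0],[0,14,-2,0,0,0],[0,10,-1,0,0,0]]';python3 -m jog '[[0,8,-1,0,0,0],[0,6,-1,0,0,0]]'
```

```text
t: 8.7
eef_pos: [0.4491, -0.1088, 0.0428]
ee_rot: [3.127, 0.008, 1.585]
force: [1.5, -13.1, -5.6]
width: 0.0006
t: 8.9
eef_pos: [0.4486, -0.0955, 0.0436]
ee_rot: [3.126, 0.011, 1.587]
force: [3.8, -13.3, -7.4]
width: 0.0007
```

```bash
python3 -m jog '[[0,6,-2,0,0,0],[0,5,-2,0,0,0]]';python3 -m jog '[[0,4,-2,0,0,0]]'
```

```text
t: 9.1
eef_pos: [0.4484, -0.0877, 0.0435]
ee_rot: [3.126, 0.017, 1.591]
force: [9.4, -62.6, 1.4]
width: 0.0004
t: 9.2
eef_pos: [0.4483, -0.088, 0.0437]
ee_rot: [3.126, 0.024, 1.594]
force: [12.7, -58.8, -5.8]
width: 0.0004
```

```bash
python3 -m jog '[[0,2,0,0,0,0],[0,2,50,0,0,0],[0,0,50,0,0,0],[0,0,30,0,0,0],[0,0,10,0,0,0],[0,0,0,0,0,0],[0,0,0,0,0,0],[0,0,0,0,0,0]]'; python3 - <<'E'
from h import *
im=eyes.grab_frame("wrist"); cv2.imwrite("pics/w4.png",im); print(status.get_state()["force"])
E
```

```text
t: 10.0
eef_pos: [0.4459, -0.087, 0.1978]
ee_rot: [3.116, 0.029, 1.595]
force: [-0.1, 0.9, -0.0]
width: 0.0004
[-0.38806759  0.08918219 -1.21481203]
```

View pics/w4.png

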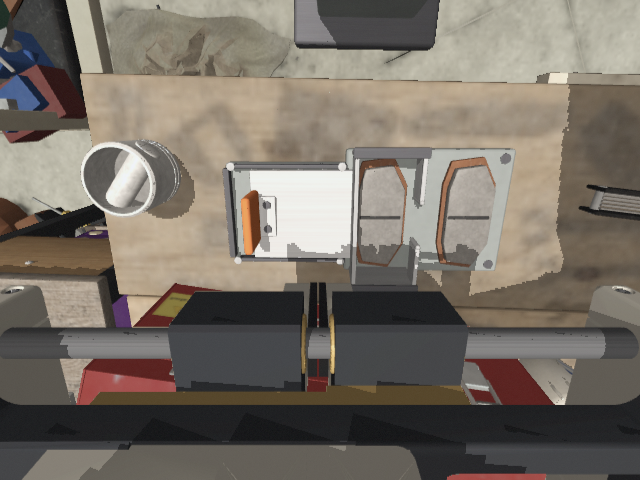

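Slide home (tab at 250,222), the next pad sits in the magazine (382,213), and the delivered pad lies on the ledge at about (467,213), slightly turned. I'll move over the ledge for a close look.

```bash
python3 -m jog '[[-5,50,0,0,0.01,-0.025],[-10,50,0,0,0.01,0],[-10,40,0,0,0.01,0],[0,0,-15,0,0,0],[0,0,0,0,0,0]]' 0.7 40; python3 - <<'E'
from h import *
KT=cam("wrist"); im=eyes.grab_frame("wrist"); cv2.imwrite("pics/w5.png",im); np.savez("pics/w5.npz",K=KT[0],T=KT[1])
p=proj(KT,[[.4435,.053,.024]])[0]; print(p)
x,y=int(p[0])-85,max(0,int(p[1])-95); print(x,y); cv2.imwrite("pics/w5z.png",cv2.resize(im[y:y+150,x:x+190],None,fx=4,fy=4,interpolation=cv2.INTER_CUBIC))
E
```

```text
t: 10.55
eef_pos: [0.4172, 0.0546, 0.1779]
ee_rot: [-3.127, 0.034, 1.564]
force: [0.3, -0.4, 0.2]
width: 0.0349
[321.56592053 252.09045033]
236 157
```

View pics/w5z.png

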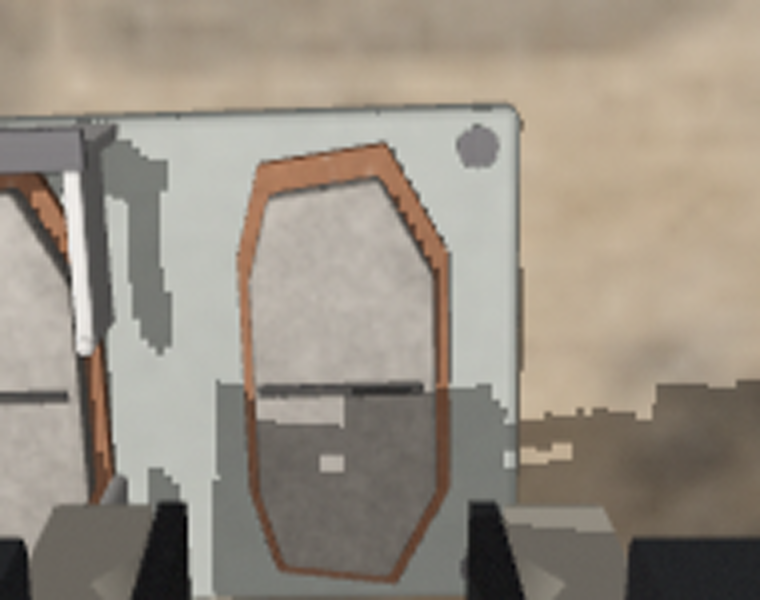

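Zoom view: the pad's plate outline is an octagon with corners (262,163), (386,143), (450,250), (448,488), (395,580), (284,568), (254,488) and (238,255). The front wall is at about (85–100).

```bash
python3 - <<'E'
from h import *
d=np.load("pics/w5.npz");KT=(d["K"],d["T"])
f=lambda p:np.array(p)/4+np.array([236,157])-.4
P=ray(KT,f([(262,163),(386,143),(450,250),(448,488),(395,580),(284,568),(254,488),(238,255)]),.020)
print(P.round(4).tolist(),P.mean(0).round(4))
L=(P[7]+P[6])/2;Rr=(P[2]+P[3])/2; print("width",np.linalg.norm(L-Rr),"mid",(L+Rr)/2)
for a,b in((6,7),(3,2)): v=P[b]-P[a]; print("edge angle from -x deg",np.degrees(np.arctan2(v[1],-v[0])))
v=(P[0]+P[1]-P[4]-P[5]); print(np.degrees(np.arctan2(v[1],-v[0])),np.linalg.norm(v)/2)
G=ray(KT,f([(518,110),(518,495)]),.014);print("ledge edge",G.round(4).tolist())
E
```

```text
[[0.3914, 0.0341, 0.02], [0.3868, 0.0628, 0.02], [0.412, 0.078, 0.02], [0.4724, 0.0786, 0.02], [0.4976, 0.0657, 0.02], [0.4945, 0.0376, 0.02], [0.4727, 0.0305, 0.02], [0.4133, 0.0279, 0.02]] [0.4426 0.0519 0.02  ]
width 0.049109644856815904 mid [0.44260017 0.05374643 0.02      ]
edge angle from -x deg -2.4181546841156343
edge angle from -x deg -0.5941174995939482
-1.7142603005829005 0.10699483178754843
ledge edge [[0.38, 0.0935, 0.014], [0.4767, 0.0966, 0.014]]
```

```bash
python3 -m jog '[[13,0,0,0.02,-0.008,0.02],[12,0,-30,0.015,-0.007,0.016],[0,0,-35,0,0,0],[0,0,-20,0,0,0],[0,0,0,0,0,0]]' 0.65
```

```text
t: 11.1
eef_pos: [0.4461, 0.0514, 0.0933]
ee_rot: [3.136, -0.001, 1.598]
force: [-0.0, 0.1, 0.7]
width: 0.057
```

```bash
python3 -m jog '[[-2,2,-20,0,0,0],[-1,1,-12,0,0,0],[0,0,0,0,0,0]]'
```

```text
t: 11.4
eef_pos: [0.445, 0.0529, 0.063]
ee_rot: [3.135, -0.001, 1.595]
force: [0.1, -0.2, 0.1]
width: 0.057
```

```bash
python3 -m jog '[[-2,1,-17,0,0.005,0],[-1,1,-15,0,0,0],[0,0,0,0,0,0]]'; python3 -m jog '[[-1,0,-6,0,0,0],[0,0,-5,0,0,0]]'
```

```text
t: 11.7
eef_pos: [0.445, 0.0551, 0.0345]
ee_rot: [3.135, -0.002, 1.594]
force: [-0.2, -0.4, 0.5]
width: 0.0569
t: 11.9
eef_pos: [0.446, 0.0557, 0.0257]
ee_rot: [3.132, -0.004, 1.594]
force: [-1.2, 0.9, 0.1]
width: 0.0568
```

```bash
python3 -m jog '[[-3,-1,-6,0,0.006,0],[-1,-1,-5,0,0,0]]'; python3 -m jog '[[-1,0,-3,0,0.003,0]]'
```

```text
t: 12.1
eef_pos: [0.4427, 0.054, 0.0152]
ee_rot: [3.136, -0.005, 1.595]
force: [0.8, 1.0, -0.6]
width: 0.0569
t: 12.2
eef_pos: [0.4426, 0.0539, 0.0139]
ee_rot: [3.138, -0.004, 1.597]
force: [-17.0, -0.8, 74.4]
width: 0.0569
```

Touching the ledge (74 N at the fingers), so I'll back off 1 mm and close.

```bash
python3 -m jog '[[0,0,1,0,0,0]]' ; python3 -m jog '[[0,0,-0.3,0,0,0],[0,0,-0.3,0,0,0],[0,0,-0.3,0,0,0],[0,0,-0.3,0,0,0],[0,0,-0.3,0,0,0]]' 0 45
```

```text
t: 12.3
eef_pos: [0.4428, 0.0539, 0.0155]
ee_rot: [3.138, -0.004, 1.597]
force: [0.2, -0.0, -1.4]
width: 0.0569
t: 12.8
eef_pos: [0.443, 0.054, 0.0152]
ee_rot: [3.137, -0.004, 1.598]
force: [-2.9, -0.1, 11.6]
width: 0.0483
```

```bash
python3 -m jog '[[0,0,20,0,0,0],[0,0,40,0,0,0],[0,0,50,0,0,0],[8,20,40,0,0,0],[10,40,10,0,0,-0.05],[12,45,0,0,0,-0.05],[12,45,0,0,0,-0.05],[12,45,0,0,0,-0.05],[12,45,0,0,0,-0.05],[12,45,0,0,0,-0.02],[8,30,0,0,0,0],[0,0,0,0,0,0]]'; python3 -m jog '[[0,0,0,0,0,0],[0,0,0,0,0,0]]';python3 - <<'E'
from h import *
KT=cam("wrist"); im=eyes.grab_frame("wrist"); cv2.imwrite("pics/w6.png",im); np.savez("pics/w6.npz",K=KT[0],T=KT[1])
E
```

```text
t: 14.0
eef_pos: [0.5211, 0.3774, 0.1709]
ee_rot: [-3.129, 0.003, 1.31]
force: [0.0, -1.3, -3.7]
width: 0.0483
t: 14.2
eef_pos: [0.5197, 0.3768, 0.1676]
ee_rot: [-3.126, 0.008, 1.311]
force: [0.4, -0.4, -3.2]
width: 0.0486
```

View pics/w6.png

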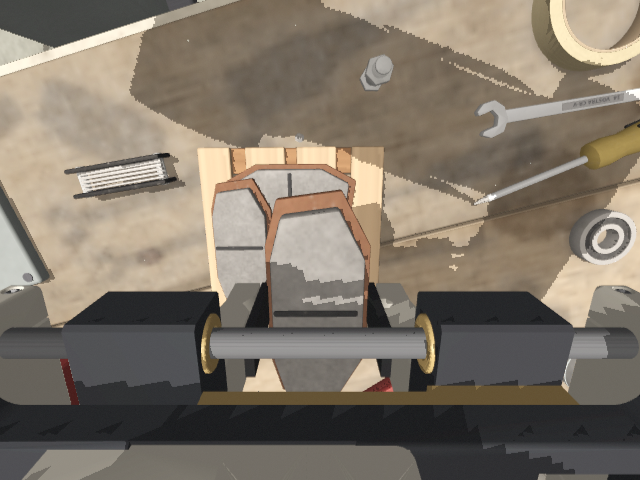

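The pad is held level, friction side up, centred at u≈318. The pallet's near corners are (198,149) and (384,148), and the single pad's groove is at (216–263,247).

```bash
python3 - <<'E'
from h import *
d=np.load("pics/w6.npz");KT=(d["K"],d["T"])
C=ray(KT,[(198,149),(384,148)],.024); v=C[1]-C[0]; a=np.arctan2(v[1],v[0]); print(C.round(4).tolist(),np.linalg.norm(v),"xdir",a)
u=np.array([np.cos(a),np.sin(a)]);w=np.array([-u[1],u[0]])
c=C.mean(0)[:2]-w*.08; print("pallet c",c,"free",c+u*.041)
for ang in(1.31,1.325):
    u2=np.array([np.cos(ang),np.sin(ang)]);w2=np.array([-u2[1],u2[0]]);c2=C.mean(0)[:2]-w2*.08;print(ang,c2,c2+.041*u2)
g=ray(KT,[(216,247),(263,248)],.056); print("single groove mid",g.mean(0)[:2],"expect free-.082u:", g.mean(0)[:2]+u*.082, np.arctan2(*(g[1]-g[0])[1::-1]))
n=ray(KT,[(290,173),(289,197)],.040);print("low1 groove",n.round(4).tolist())
h=ray(KT,[(274,313),(357,313)],.1825);print("held centre",h.mean(0).round(4), np.arctan2(*(h[1]-h[0])[1::-1]),np.linalg.norm(h[1]-h[0]))
E
```

```text
[[0.4258, 0.2951, 0.024], [0.4658, 0.4485, 0.024]] 0.15847838956109891 xdir 1.316091610750036
pallet c [0.52321813 0.35167355] free [0.53354847 0.3913508 ]
1.31 [0.52309391 0.35120232] [0.53366576 0.39081591]
1.325 [0.52339462 0.35236402] [0.5333711  0.39213172]
single groove mid [0.51083782 0.3115137 ] expect free-.082u: [0.53149851 0.39086819] 1.2906116468086675
low1 groove [[0.4643, 0.3671, 0.04], [0.4831, 0.3608, 0.04]]
held centre [0.5197 0.3759 0.1825] 1.3144451113027753 0.038802454182344855
```

```bash
python3 -m jog '[[7,7,-10,0.004,-0.017,0.006],[6,7,-30,0,0,0],[0,0,-30,0,0,0],[0,0,-20,0,0,0],[0,0,0,0,0,0]]'
```

```text
t: 14.75
eef_pos: [0.5331, 0.3858, 0.0781]
ee_rot: [3.14, -0.004, 1.312]
force: [-0.6, -0.2, -3.3]
width: 0.0485
```

```bash
python3 -m jog '[[0,3,-10,0,0,0.003],[0,2,-8,0,0,0],[0,1,-4,0,0,0]]';python3 -m jog '[[0,1,-4,0,0,0],[0,0,-3,0,0,0]]'
```

```text
t: 15.05
eef_pos: [0.5346, 0.3919, 0.0583]
ee_rot: [3.138, -0.008, 1.314]
force: [-0.3, 1.2, -2.3]
width: 0.0483
t: 15.25
eef_pos: [0.535, 0.3937, 0.0519]
ee_rot: [3.137, -0.01, 1.315]
force: [0.9, 1.1, -2.5]
width: 0.0486
```

```bash
python3 -m jog '[[-1,-2,-5,-0.008,0.003,0],[-1,-1,-3,0,0,0]]';python3 -m jog '[[0,0,-2,0,0,0]]'
```

```text
t: 15.45
eef_pos: [0.5332, 0.3909, 0.0439]
ee_rot: [3.137, -0.002, 1.315]
force: [0.4, 0.5, -3.5]
width: 0.049
t: 15.55
eef_pos: [0.533, 0.3908, 0.0416]
ee_rot: [3.138, -0.001, 1.315]
force: [-0.1, -0.2, -3.0]
width: 0.0486
```

```bash
python3 -m jog '[[0,0,-1.5,0,0,0]]';python3 -m jog '[[0,0,-1,0,0,0]]'
```

```text
t: 15.65
eef_pos: [0.533, 0.3908, 0.0407]
ee_rot: [3.137, -0.001, 1.315]
force: [-5.2, -2.8, 12.9]
width: 0.0485
t: 15.75
eef_pos: [0.533, 0.3908, 0.0408]
ee_rot: [3.137, -0.001, 1.316]
force: [-4.9, -1.6, 7.7]
width: 0.0485
```

The pad is down on the lower layer. Open narrowly and retreat.

```bash
python3 -m jog '[[0,0,0.5,0,0,0],[0,0,0,0,0,0],[0,0,0,0,0,0],[0,0,0,0,0,0]]' 0.66 && python3 -m jog '[[0,0,15,0,0,0],[0,0,20,0,0,0],[0,0,45,0,0,0],[0,0,50,0,0,0],[-40,-20,30,0,0,0],[-40,-30,0,0,0,0],[-20,-45,0,0,0,0],[0,-50,0,0,0,0],[0,-50,0,0,0,0],[0,-20,0,0,0,0],[0,0,0,0,0,0]]'; python3 - <<'E'
from h import *
t=eyes.grab_frame("top"); cv2.imwrite("pics/top2.png",t)
a=cv2.resize(t[192:304,160:290],None,fx=5,fy=5,interpolation=cv2.INTER_CUBIC); cv2.imwrite("pics/t2z.png",a)
E
```

```text
t: 16.15
eef_pos: [0.5342, 0.3919, 0.0431]
ee_rot: [3.135, -0.004, 1.316]
force: [0.7, -0.9, -0.0]
width: 0.0573
t: 17.25
eef_pos: [0.4344, 0.1728, 0.2167]
ee_rot: [3.127, -0.014, 1.32]
force: [-0.3, 0.4, -0.0]
width: 0.0577
```

View pics/t2z.png

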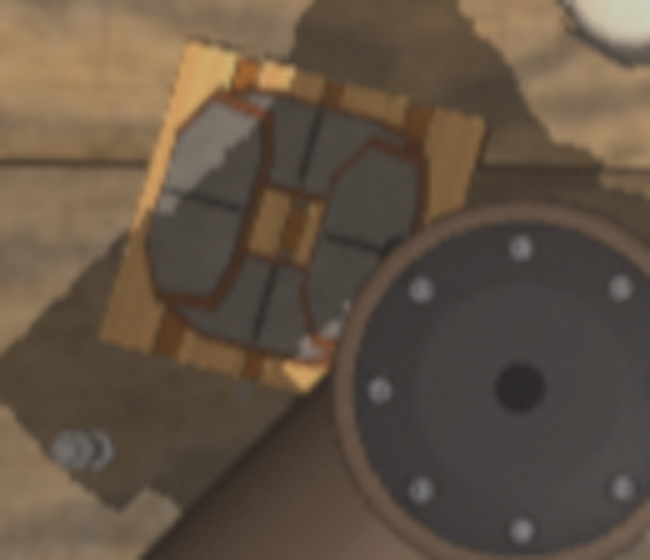

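The pad lies in the free place, parallel to the single pad. Its groove runs (165,192)–(240,208) and the gap matches the lower layer's. I'll check it numerically and hand in.

```bash
python3 - <<'E'
from h import *
from station import workorder
p=ray(cam("top"),np.array([(165,192),(240,208)])/5+np.array([160,192])-.4,.056); m=p.mean(0)[:2]
a=1.316; u=np.array([np.cos(a),np.sin(a)]); d=m-[.523,.3505]; print("pad in pallet frame",d@u,d@[-u[1],u[0]],"ang",np.arctan2(*(p[0]-p[1])[1::-1])-a)
if .03<d@u<.052 and abs(d@[-u[1],u[0]])<.012: workorder.job_done(); print("done",status.get_state()["t"])
E
```

```text
pad in pallet frame 0.041183343257117276 -3.8816488430588186e-05 ang 0.056137397049430104
the job is handed in; nothing more can be done
the job is handed in; nothing more can be done
```

The job is handed in, at about 17.3 s of robot time; the station gave no verdict.

**What I did**
- I moved the hex-key set from the ledge to the bench at about (0.43, 0.22).
- I pushed the slide to its end stop once, where the force rose to about 60 N. I let go by lifting straight off the tab, and it returned home on its own.
- I gripped the delivered pad across its width and laid it, friction side up, in the free place.

**Last checks**
- **Placed pad:** the top view puts it at x = 41 mm, y ≈ 0 mm in the pallet frame (target 41 and 0). It is turned about 0.06 rad by its groove, against the 0.2 rad limit.
- **Feeder:** the wrist view after the push showed the slide home and the next pad in the magazine. I did not measure either one, and I did not look at the feeder again after picking up the pad.
- **Hex keys:** they lay where predicted, about 0.16 m from both the ledge point and the pallet centre.
- **Other pads and bystanders:** none looked shifted in the last pictures that showed them. The last top view did not show the piston, most of the oil filter or part of the single pad, and I did not measure any of them.

**Forces:** the fingers touched the ledge at about 74 N while lowering on to the pad, and the bench at about 36 N while setting down the hex keys. Both are under the 120 N wrist limit. They were fingertip contacts as far as I could tell, so the 40 N limit on the arm and gripper body should not apply.

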